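Lay the lantern casing down against the carving stop

ROBOT

A 6-joint arm with a two-finger parallel gripper is mounted at the origin on the work surface. World frame = base frame: x ahead of the robot, y to its left, z up, the work surface at z = 0. Lengths are in m, angles in degrees, forces in N, time in s.
With the tool pointing down it reaches from about 0.325 to 0.85 m from the base axis. Payload 15.5 kg.
Tool frame: the origin (TCP) lies at the very end of the fingers, on their centre line; the grasp point (between the pads) lies arm.grip_depth behind it (arm.grip_depth is the distance from the TCP to the grasp point, in m); z points along the fingers, y is the line along which they close (so a half turn about z gives the same grasp; the last joint's range is limited). The gripper opens to 91 mm and grips with 3 to 60 N. Pads are 32 mm wide; open, the fingers measure 118 mm over their backs; the gripper's body (76 mm by 178 mm) begins 60 mm behind the grasp point.
Start: joints at [67.179, 28.281, 77.091, -0, 74.628, -5.472], TCP at [0.186, 0.597, 0.184] pointing down, gripper open.
Joint ranges: [-166.48, 166.48], [-47.26, 123.95], [12.59, 153.08], [-70.14, 250.14], [6.76, 159.57], [-176.63, 176.63]. Speed limits (degrees/s): [108.29, 108.29, 147.25, 172.46, 172.46, 172.46].

INTERFACE

Orientations are given as a 3x3 rotation matrix whose columns are the frame's x, y, z axes.
In Python, from rig import arm gives the robot as it stands. Calls block until the motion is done:
- arm.move_to(position, orientation): joint-space move of the TCP to a pose.
- arm.move_l(position, orientation=None, feed=0.15): straight line of the TCP; orientation=None keeps the orientation; feed is the mean speed in m/s.
- arm.move_joints(angles): joint-space move.
- arm.grip(opening): finger opening in m; the grip force is fixed at half the most; returns when the fingers have stopped.
- arm.sleep(seconds).
- arm.solve_ik(position, orientation): joint angles nearest the present ones, or None.
- arm.snapshot(name): name is "scene" or "top" or "wrist"; returns the picture (384x512x3 uint8, red, green, blue); there is no depth.
- arm.get_calibration(name): a dict with "intrinsics" (3x3 intrinsics, pixels), "k1" (the pictures are not rectified: a ray, as slopes to the right and down, at radius r is drawn at 1 + k1 r^2 times it, then the intrinsics apply), "cam_to_world" (4x4, takes a point from camera to world coordinates). Camera axes: x right, y down, z forward; pixel columns grow to the right and rows downward; lengths in m; the calibration is good to about 2 mm. A picture is of the moment at which its call begins: read the wrist's pose just before it. get_calibration takes no time and is no camera call; for the wrist camera it gives the pose at the moment of the call.
A pose or a line that the arm cannot do raises arm.Unreachable and nothing moves.
- arm.sign_off(): hands the job in; it is judged then, once.
Readings, each from a call of its own:
- arm.current_t(): time.
- arm.current_joint_positions(): joint angles.
- arm.current_dq(): joint speeds.
- arm.current_tau(): joint torques, N m.
- arm.current_ee_pos(): TCP position.
- arm.current_tool_rot(): TCP orientation.
- arm.current_force(): force on the tool from outside, world axes, zero at the start.
- arm.current_torque(): the same for the moment, N m.
- arm.current_width(): finger opening in m.
- arm.current_grasp_force(): force on a finger pad.
Only numpy, scipy, OpenCV 4.12 (cv2) and the standard library are available. Lean on these libraries where they do the work, as an engineer would, in place of code of your own. Each camera call takes 0.05 s, during which the arm holds its last target. There are 200 camera calls.

TASK

Tip the tall open-topped wooden casing over onto its side on the carving board, away from the dark stop bar so that its rosette face ends up on top, easing it down gently with the fingers instead of letting it drop or slam. Leave it lying with its foot pushed up flat against the stop bar, ready for carving. Push only: do not pick the casing up, and leave the bottle, jar, tin and mallet alone.

Things in the scene. Friction and masses are not known exactly. Their poses are not given: they have to be found in the camera images.
- board: fixed carving board, brown wood, 400 mm (its x) by 150 mm (its y) by 18 mm thick; origin at the centre of its underside on the bench; z up. A dark stop bar 30 mm thick, 36 mm high above the board and 150 mm long stands across its -x end. The board's +x runs along the board, away from the bar.
- stop_face (a point): point at the middle of the stop bar's face that looks to the board's +x, at the level of the board's top (18 mm above the bench); axes as the board's. The free board runs 370 mm from here along +x.
- casing: loose pale wood casing, hollow square box 70 x 70 x 190 mm tall, standing on the board, open mouth up; 0.27 to 0.44 kg, centre of mass about 82 mm above the foot. Origin at the centre of its underside (foot); z runs from foot to mouth. A dark inlaid rosette is on its -x face, which at the start looks at the stop bar, 10 to 50 mm off.
- casing_heel (a point): middle of the casing's lower +x edge, 35 mm from the origin along its x: the edge it tips over, which stays down on the board. Tipped towards +x the casing passes its balance at about 23 degrees of lean and would then fall by itself.
- casing_mouth (a point): centre of the casing's open mouth, 190 mm from the origin along its z, level with the rim. Walls 8 mm thick, so the opening is 54 x 54 mm, going straight down 165 mm to a solid floor 25 mm thick. A fingertip put in here can push on the +x wall and then hold back the -x rim while the casing comes down.
- varnish_bottle: bystander on the bench beside the board: amber bottle with a black cap, 48 mm diameter, 105 mm tall; origin at the centre of its underside. Not to be disturbed.
- pigment_jar: bystander on the bench beside the board: clear jar with a white lid, 56 mm diameter, 70 mm tall; origin at the centre of its underside. Not to be disturbed.
- wax_tin: bystander on the bench beside the board: low blue tin, 66 mm diameter, 45 mm tall; origin at the centre of its underside. Not to be disturbed.
- mallet: bystander on the bench beside the board: carver's round wooden mallet standing on its head, handle up, head 76 mm diameter, 142 mm tall in all; origin at the centre of its underside. Not to be disturbed.

How it is judged:
By the outcome, as a careful person would: the job done as asked, in the order asked, and still so for the second after the job is handed in, with the robot touching nothing.
It also fails if it takes over 72 s, if anything falls off the work surface, if the arm or the gripper's body presses on something with over 40 N, if the wrist force passes 120 N, or if a joint passes its speed limit or range.

## Working session

There is one attempt and no reset: what is moved stays moved. The work goes in short steps, each a Python script; the robot and the scene stay as the last script left them, time stands still between calls to the robot, and variables do not carry over. Pictures are saved under pics/ and viewed, at most 10 in all, crops included, and the job is handed in when it is done.

```bash
ls; mkdir -p pics; python3 - <<'E'
from rig import arm
import cv2
print(arm.current_t(), arm.grip_depth, arm.current_width())
for n in ("scene","top"):
    im=arm.snapshot(n); cv2.imwrite(f"pics/{n}0.png",im[:,:,::-1])
    c=arm.get_calibration(n); print(n,c["intrinsics"],c["k1"],c["cam_to_world"])
E
```

```text
pics
0.0 0.0188 0.09099291293972035
scene [[386.73339968   0.         255.34799636]
 [  0.         386.73339968 189.79142734]
 [  0.           0.           1.        ]] -0.007958070617200132 [[ 0.55461918  0.66141865 -0.50489895  1.03601909]
 [ 0.83192518 -0.45334726  0.31996368 -0.19377255]
 [-0.01726461 -0.59749614 -0.80168591  0.86388512]
 [ 0.          0.          0.          1.        ]]
top [[398.5605251    0.         257.11359672]
 [  0.         398.5605251  197.98904772]
 [  0.           0.           1.        ]] -0.10686145193997049 [[-0.02412915 -0.99441825  0.10271378  0.52619926]
 [-0.99921017  0.02723429  0.0289365   0.0777356 ]
 [-0.03157232 -0.10193445 -0.99428998  0.87154225]
 [ 0.          0.          0.          1.        ]]
```

View pics/scene0.png

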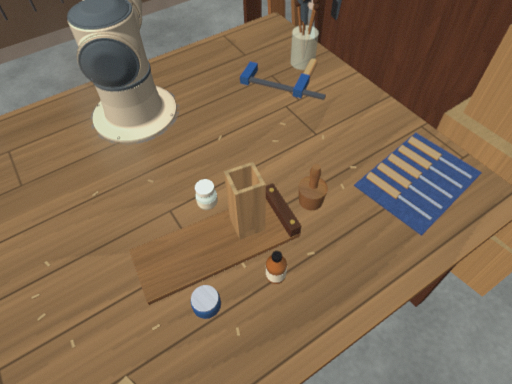

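View pics/top0.png

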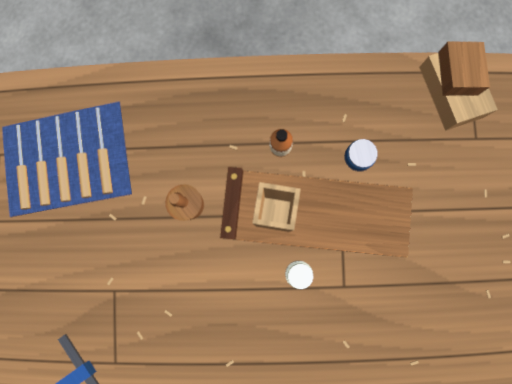

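The scene shows the casing standing near the bar. In the top view the bar is at about (232,203), the board runs right to (411,222), and the casing rim is centred near (278,206). The tin is at (361,155), the bottle at (282,140), the jar at (300,275) and the mallet at (184,202).

```bash
cat > h.py <<'E'
import numpy as np, cv2
from rig import arm
def ray(px,c):
    K=c["intrinsics"]; px=np.atleast_2d(np.array(px,float))
    s=cv2.undistortPoints(px[:,None],K,np.array([c["k1"],0,0,0,0]))[:,0]
    T=c["cam_to_world"]; d=np.c_[s,np.ones(len(s))]@T[:3,:3].T
    return T[:3,3],d
def on_plane(px,c,z):
    o,d=ray(px,c); return o+d*((z-o[2])/d[:,2])[:,None]
def proj(P,c):
    T=c["cam_to_world"]; q=(np.atleast_2d(P)-T[:3,3])@T[:3,:3]
    return cv2.projectPoints(q,np.zeros(3),np.zeros(3),c["intrinsics"],np.array([c["k1"],0,0,0,0]))[0][:,0]
E
python3 - <<'E'
from h import *
im=cv2.imread("pics/top0.png"); c=arm.get_calibration("top")
hsv=cv2.cvtColor(im,cv2.COLOR_BGR2HSV)
for p in [(232,215),(258,205),(275,210),(281,187),(330,210),(330,160)]: print(p,hsv[p[1],p[0]])
V=hsv[:,:,2]
m=((V<85)).astype(np.uint8); m[:, :215]=0; m[:,246:]=0; m[:160]=0; m[250:]=0
m=cv2.morphologyEx(m,cv2.MORPH_CLOSE,np.ones((7,7)))
cs=max(cv2.findContours(m,0,2)[0],key=cv2.contourArea); r=cv2.boxPoints(cv2.minAreaRect(cs)); print("bar",r)
P=on_plane(r,c,.054); print(P.round(4),np.linalg.norm(P[0]-P[1]),np.linalg.norm(P[1]-P[2]))
big=cv2.resize(im[160:265,210:420],None,fx=3.8,fy=3.8,interpolation=cv2.INTER_CUBIC); cv2.imwrite("pics/topcrop.png",big)
E
```

```text
(232, 215) [ 10 132  95]
(258, 205) [ 18  93 219]
(275, 210) [ 17  92 213]
(281, 187) [ 18  94 218]
(330, 210) [ 14 133 167]
(330, 160) [ 15 118 158]
bar [[225.00003 223.99997]
 [230.27899 201.82831]
 [232.71246 202.40771]
 [227.4335  224.57938]]
[[0.5587 0.1689 0.054 ]
 [0.6042 0.1572 0.054 ]
 [0.6029 0.1522 0.054 ]
 [0.5574 0.1639 0.054 ]] 0.046985605601675674 0.005196754509246444
```

View pics/topcrop.png

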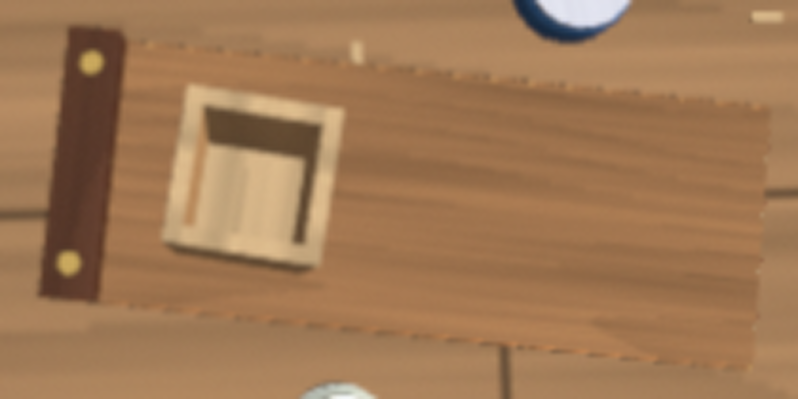

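The crop (scale 3.8, origin (210,160)) clearly shows the bar, rim square and board end. The rim corners are at about (188,85), (344,108), (320,268) and (164,243) in the crop.

```bash
python3 - <<'E'
from h import *
im=cv2.imread("pics/top0.png"); c=arm.get_calibration("top")
hsv=cv2.cvtColor(im,cv2.COLOR_BGR2HSV); V=hsv[:,:,2]
m=((V<125)).astype(np.uint8); w=np.zeros_like(m); w[160:245,215:246]=1; m*=w
m=cv2.morphologyEx(m,cv2.MORPH_CLOSE,np.ones((9,9)))
cs=max(cv2.findContours(m,0,2)[0],key=cv2.contourArea); r=cv2.boxPoints(cv2.minAreaRect(cs)); print("bar",r.round(1).tolist())
P=on_plane(r,c,.054); print(P.round(4),np.linalg.norm(P[0]-P[1]),np.linalg.norm(P[1]-P[2]))
# board end corners from crop
b=np.array([[768,108],[750,370]])/3.8+[210,160]; B=on_plane(b,c,.018); print("end",B.round(4),np.linalg.norm(B[0]-B[1]))
# casing
m=((V>185)&(hsv[:,:,1]<115)).astype(np.uint8); w[:]=0; w[175:240,245:308]=1; m*=w
cs=max(cv2.findContours(m,0,2)[0],key=cv2.contourArea); h=cv2.convexHull(cs); R=cv2.minAreaRect(h); r=cv2.boxPoints(R); print("rim",r.round(1).tolist(),R)
P=on_plane(r,c,.208); print(P.round(4),np.linalg.norm(P[0]-P[1]),np.linalg.norm(P[1]-P[2]),P.mean(0))
g=on_plane(np.array([[188,85],[344,108],[320,268],[164,243]])/3.8+[210,160],c,.208);print(g.round(4),g.mean(0), [np.linalg.norm(g[i]-g[i-1]) for i in range(4)])
bb=np.array([[125,32],[98,300],[68,28],[39,296]])/3.8+[210,160]; print("bar manual",on_plane(bb,c,.054).round(4))
for n,p,z in [("bottle",(282,135),.105),("jar",(300,275),.07),("tin",(361,154),.045),("mallet",(184,202),.05)]: print(n,on_plane(p,c,z).round(3))
E
```

```text
bar [[212.6999969482422, 236.89999389648438], [220.60000610351562, 165.3000030517578], [243.10000610351562, 167.8000030517578], [235.1999969482422, 239.39999389648438]]
[[0.5329 0.1948 0.054 ]
 [0.6814 0.1761 0.054 ]
 [0.6747 0.1291 0.054 ]
 [0.5268 0.1485 0.054 ]] 0.14967461338112764 0.04748080159169443
end [[ 0.626  -0.2341  0.018 ]
 [ 0.4782 -0.2151  0.018 ]] 0.14902524401228595
rim [[251.89999389648438, 222.3000030517578], [258.79998779296875, 181.3000030517578], [300.79998779296875, 188.3000030517578], [293.8999938964844, 229.3000030517578]] ((276.3648681640625, 205.3108367919922), (42.5793342590332, 41.59294509887695), 9.462322235107422)
[[0.5543 0.1066 0.208 ]
 [0.6229 0.0936 0.208 ]
 [0.6091 0.0235 0.208 ]
 [0.5408 0.0372 0.208 ]] 0.06986037810961862 0.07141178562296192 [0.58175613 0.06522271 0.208     ]
[[0.621  0.0924 0.208 ]
 [0.6089 0.0239 0.208 ]
 [0.5388 0.0368 0.208 ]
 [0.5515 0.1047 0.208 ]] [0.58005597 0.06447074 0.208     ] [np.float64(0.07059412297228834), np.float64(0.06958007410443447), np.float64(0.07120144151689442), np.float64(0.06902457582044583)]
bar manual [[0.6734 0.1297 0.054 ]
 [0.5276 0.1472 0.054 ]
 [0.6765 0.161  0.054 ]
 [0.5304 0.1791 0.054 ]]
bottle [[0.729 0.048 0.105]]
jar [[0.453 0.02  0.07 ]]
tin [[ 0.699 -0.12   0.045]]
mallet [[0.607 0.255 0.05 ]]
```

```bash
cat >> h.py <<'E'
YAW=np.radians(-10.4); C=np.array([.581,.0648])          # casing yaw and centre (world, start)
X=np.array([np.sin(YAW),-np.cos(YAW),0]); Y=np.array([np.cos(YAW),np.sin(YAW),0]); Z=np.array([0,0,1.])
SF=np.array([.6005,.1388,.018]); BX=np.array([-.132,-.9912,0]); BY=np.array([.9912,-.132,0])
SIGN=1
def rot(phi,x=X,y=Y):
    p=-np.sin(phi)*x-np.cos(phi)*Z          # finger direction, tilted with the mouth going to +x
    ty=SIGN*y; return np.c_[np.cross(ty,p),ty,p]
def pose(theta,phi,tx,tz):
    "TCP at casing-frame (tx,tz), casing leaning theta over its heel, tool leaning phi (rad)"
    heel=np.r_[C,.018]+.035*X
    xc=np.cos(theta)*X-np.sin(theta)*Z; zc=np.sin(theta)*X+np.cos(theta)*Z
    return heel+(tx-.035)*xc+tz*zc, rot(phi)
B=np.radians(22); ZD=.0437
def path(n1=4,n2=10):
    out=[]
    for th in np.linspace(0,B,n1)[1:]:
        out.append((th,*pose(th,0,.027-.016*np.cos(th),.19-ZD)))
    for th in np.linspace(B,np.pi/2,n2)[1:]:
        out.append((th,*pose(th,th-B,.027-.002-.016*np.cos(B),.19-ZD)))
    return out
E
python3 - <<'E'
import h
from h import *
for s in (1,-1):
    h.SIGN=s; print("sign",s)
    h0=np.r_[C,.30]; print(arm.solve_ik(h0,rot(0)))
    P=path(); end=P[-1]
    for th,p,R in P[::3]+[end]+[(9,end[1]-.1*end[2][:,2],end[2])]:
        q=arm.solve_ik(p,R); print(round(np.degrees(th)),p.round(3),None if q is None else np.round(q))
E
```

```text
sign 1
[ 5.12553299e-01  1.98780163e+01  7.27316215e+01 -2.54444375e-14
  8.73903622e+01  1.09125533e+01]
7 [0.576 0.035 0.166] [-2. 25. 85. -0. 69.  8.]
30 [ 0.566 -0.019  0.158] [-13.  25.  88.   8.  67.  -6.]
52 [ 0.557 -0.068  0.127] [-32.  32.  90.  29.  72. -34.]
75 [ 0.55  -0.102  0.08 ] [-44.  47.  86.  42.  85. -53.]
90 [ 0.548 -0.114  0.043] [-49.  60.  81.  47.  94. -60.]
516 [ 0.532 -0.205  0.08 ] [-55.  59.  72.  43. 104. -56.]
sign -1
[ 5.12553299e-01  1.98780163e+01  7.27316215e+01 -2.54444375e-14
  8.73903622e+01 -1.69087447e+02]
7 [0.576 0.035 0.166] [  -2.   25.   85.   -0.   69. -172.]
30 [ 0.566 -0.019  0.158] [-13.  25.  88.   8.  67. 174.]
52 [ 0.557 -0.068  0.127] [-32.  32.  90.  29.  72. 146.]
75 [ 0.55  -0.102  0.08 ] [-44.  47.  86.  42.  85. 127.]
90 [ 0.548 -0.114  0.043] [-49.  60.  81.  47.  94. 120.]
516 [ 0.532 -0.205  0.08 ] [-55.  59.  72.  43. 104. 124.]
```

```bash
python3 - <<'E'
from h import *
arm.grip(0.0)
p=arm.current_ee_pos(); arm.move_l(np.r_[p[:2],.33],feed=.3)
arm.move_to(np.r_[C,.33],rot(0))
c=arm.get_calibration("wrist"); im=arm.snapshot("wrist"); cv2.imwrite("pics/w1.png",im[:,:,::-1])
np.savez("w1.npz",**c)
print(arm.current_t(),arm.current_ee_pos(),arm.current_width(),arm.current_force())
print("rim outer expected px",proj([np.r_[C,.208]+a*.035*X+b*.035*Y for a,b in ((-1,-1),(-1,1),(1,1),(1,-1))],c).round(1).tolist())
print("tip px",proj(np.r_[C,.33],c))
E
```

```text
4.5083 [0.5809403  0.06559302 0.33002045] -2.5014850937467097e-05 [0.83637707 0.52755801 0.27129907]
rim outer expected px [[222.4, 146.7], [294.7, 146.7], [292.4, 214.7], [224.4, 214.6]]
tip px [[259.05555699 229.27924783]]
```

View pics/w1.png

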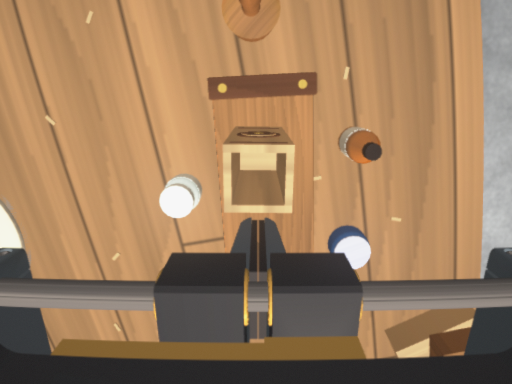

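The wrist view confirms the rim square at about (223–293, 145–212), within roughly 2 px of the prediction. The rosette faces the bar, and the bar face is at about row 95. I'll insert the fingers and push to the edge of balance.

```bash
python3 - <<'E'
from h import *
arm.move_l(np.r_[C,.23],rot(0),feed=.15)
arm.move_l(np.r_[C,.208-ZD],rot(0),feed=.08)
f0=np.array(arm.current_force()); print(arm.current_t(),f0)
for th,p,R in path()[:3]:
    arm.move_l(p,R,feed=.04); f=np.array(arm.current_force())
    print(round(np.degrees(th)),arm.current_t(),f.round(2),(np.array(arm.current_ee_pos())-p).round(4))
cv2.imwrite("pics/s1.png",cv2.resize(arm.snapshot("scene")[100:330,110:380,::-1],None,fx=2,fy=2))
E
```

```text
6.3 [ 0.06257722 -0.45650727  0.32246686]
7 7.2 [0.42 0.12 0.47] [0.     0.0001 0.    ]
15 7.8333 [ 0.33 -0.49 -0.12] [ 0.     -0.0001  0.0001]
22 8.475 [-0.01  0.12  0.18] [ 0.     -0.0001  0.    ]
```

View pics/s1.png

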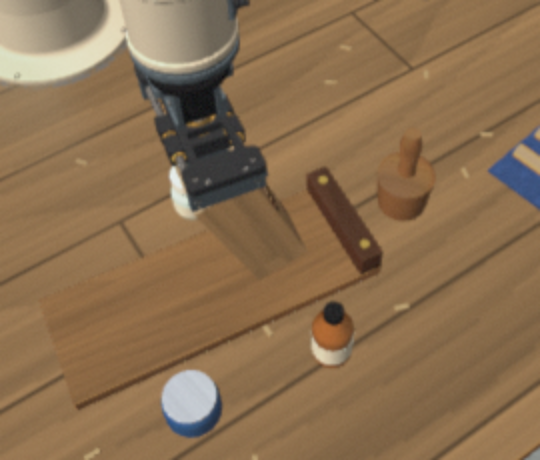

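The casing is leaning about 22° with its heel still on the board (crop pixel (265,277)), and the bystanders are untouched. Next I'll ease it down.

```bash
python3 - <<'E'
from h import *
for th,p,R in path(4,18)[3:]:
    arm.move_l(p,R,feed=.03); f=np.array(arm.current_force())
    print(round(np.degrees(th)),round(arm.current_t(),2),f.round(2))
    if np.linalg.norm(f)>15: print("STOP"); break
cv2.imwrite("pics/s2.png",cv2.resize(arm.snapshot("scene")[100:330,110:380,::-1],None,fx=2,fy=2))
E
```

```text
26 8.96 [-0.14 -0.23  0.52]
30 9.45 [-0.22  0.67 -0.43]
34 9.94 [ 0.17 -0.51 -0.71]
38 10.43 [-0.02 -0.12 -0.75]
42 10.93 [-0.5  -0.56 -0.49]
46 11.42 [-0.17 -0.14 -1.49]
50 11.91 [-0.5  -0.28 -0.78]
54 12.4 [-0.16 -0.1  -0.87]
58 12.89 [ 0.4  -0.36 -0.51]
62 13.38 [ 0.05 -0.78 -0.94]
66 13.88 [ 0.12 -0.88 -1.01]
70 14.37 [ 0.57 -1.04 -0.72]
74 14.86 [-0.28 -0.61 -1.19]
78 15.35 [ 0.57 -0.36 -0.69]
82 15.84 [ 0.14 -0.42 -2.11]
86 16.33 [-0.64 -0.41 -1.33]
90 16.82 [ 0.41 -0.63  0.87]
```

View pics/s2.png

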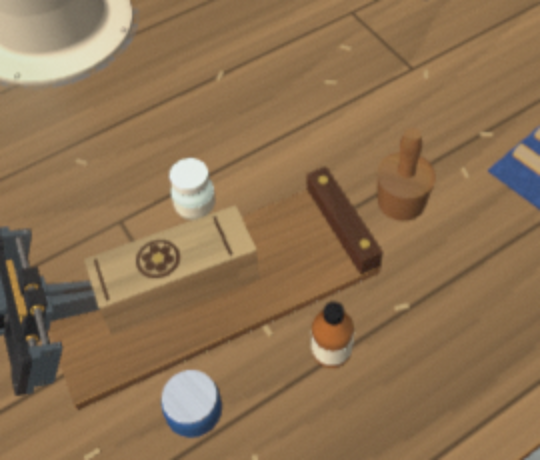

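The casing is lying flat with the rosette on top at crop pixel (158,258). I'll withdraw along the finger axis and measure again.

```bash
python3 - <<'E'
from h import *
p=np.array(arm.current_ee_pos()); R=np.array(arm.current_tool_rot())
arm.move_l(p-.10*R[:,2],R,feed=.1); 
q=np.array(arm.current_ee_pos()); Rv=rot(0,BX,BY)
arm.move_l(np.r_[q[:2],.16],R,feed=.15)
s=SF+.38*BX-.012*BY; 
arm.move_to(np.r_[s[:2],.16],Rv)
arm.grip(.048)
print(arm.current_t())
im=arm.snapshot("top"); cv2.imwrite("pics/t2.png",im[:,:,::-1]); c=arm.get_calibration("top")
cv2.imwrite("pics/t2c.png",cv2.resize(im[160:265,210:420,::-1],None,fx=3.8,fy=3.8,interpolation=cv2.INTER_CUBIC))
hsv=cv2.cvtColor(im,cv2.COLOR_RGB2HSV)
m=((hsv[:,:,2]>185)&(hsv[:,:,1]<115)).astype(np.uint8); w=np.zeros_like(m); w[178:250,245:400]=1; m*=w
m=cv2.morphologyEx(m,cv2.MORPH_CLOSE,np.ones((5,5)))
h=max(cv2.findContours(m,0,2)[0],key=cv2.contourArea); r=cv2.boxPoints(cv2.minAreaRect(h)); P=on_plane(r,c,.088)
print(r.round(1).tolist(),[np.linalg.norm(P[i]-P[i-1]).round(4) for i in range(4)])
print("board coords",np.c_[(P-SF)@BX,(P-SF)@BY].round(4))
E
```

```text
20.35
[[290.3999938964844, 230.8000030517578], [295.79998779296875, 196.0], [391.0, 210.6999969482422], [385.6000061035156, 245.5]] [np.float64(0.1889), np.float64(0.0694), np.float64(0.1904), np.float64(0.0694)]
board coords [[ 0.1089 -0.0458]
 [ 0.1125  0.0235]
 [ 0.3027  0.0143]
 [ 0.2976 -0.0549]]
```

View pics/t2c.png

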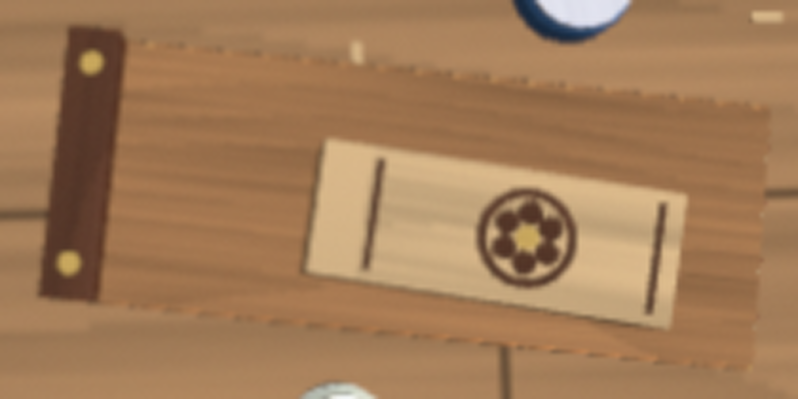

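The crop shows the foot edge at crop x≈305–325 and the mouth at x≈670–688. In board coordinates the casing runs from x 0.111 to 0.300, about 3° off square, which matches the sizes given. Next I'll push it home.

```bash
python3 - <<'E'
from h import *
R=rot(0,BX,BY)
T=lambda x,z=.024,y=-.0175: np.r_[(SF+x*BX+y*BY)[:2],z]
arm.move_l(T(.36,.16),R,feed=.2); arm.move_l(T(.36),R,feed=.1)
f0=np.array(arm.current_force())
fx=lambda:(np.mean([np.array(arm.current_force()) for _ in range(3)],0)-f0)@BX
arm.move_l(T(.325),R,feed=.06)
for x in (.30,.27,.24,.216):
    arm.move_l(T(x),R,feed=.04); print(x,round(fx(),2))
for x in np.arange(.214,.195,-.001):
    arm.move_l(T(x),R,feed=.02); arm.sleep(.05); f=fx(); print(x.round(4),round(f,2))
    if f>10: break
print(arm.current_t())
cv2.imwrite("pics/t3.png",arm.snapshot("top")[:,:,::-1])
E
```

```text
0.3 -0.89
0.27 -1.35
0.24 -0.36
0.216 0.04
0.214 -1.03
0.213 -0.16
0.212 0.43
0.211 -0.18
0.21 -0.31
0.209 -0.51
0.208 -0.86
0.207 0.36
0.206 -1.09
0.205 -0.42
0.204 5.92
0.203 15.54
29.8167
```

```bash
python3 - <<'E'
from h import *
R=rot(0,BX,BY); T=lambda x,z=.024,y=-.0175: np.r_[(SF+x*BX+y*BY)[:2],z]
arm.move_l(T(.26),R,feed=.05); arm.move_l(T(.33,.25),R,feed=.2)
p=np.array([.40,-.30,.35]); arm.move_to(p,R)
im=arm.snapshot("top"); c=arm.get_calibration("top"); print(arm.current_t())
cv2.imwrite("pics/t4.png",cv2.resize(im[120:300,160:420,::-1],None,fx=3,fy=3,interpolation=cv2.INTER_CUBIC))
hsv=cv2.cvtColor(im,cv2.COLOR_RGB2HSV)
m=((hsv[:,:,2]>185)&(hsv[:,:,1]<115)).astype(np.uint8); w=np.zeros_like(m); w[178:250,238:400]=1; m*=w
m=cv2.morphologyEx(m,cv2.MORPH_CLOSE,np.ones((5,5)))
h=max(cv2.findContours(m,0,2)[0],key=cv2.contourArea); r=cv2.boxPoints(cv2.minAreaRect(h)); P=on_plane(r,c,.088)
print("board coords",np.c_[(P-SF)@BX,(P-SF)@BY].round(4),r.round(1).tolist())
E
```

```text
33.375
board coords [[-0.0003 -0.056 ]
 [-0.0011  0.0136]
 [ 0.1879  0.0143]
 [ 0.1873 -0.0549]] [[234.60000610351562, 230.0], [238.10000610351562, 195.0], [333.3999938964844, 204.60000610351562], [329.79998779296875, 239.6999969482422]]
```

View pics/t4.png

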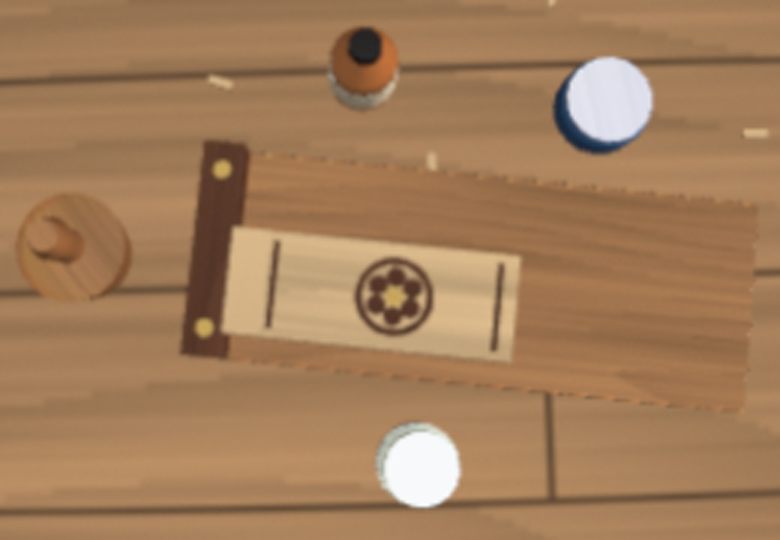

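The foot is flat against the bar at crop x≈222–235, with the edges square to it. The rosette is on top at (394,297), the bystanders are unmoved, and the arm is clear. I'm handing it in.

```bash
python3 -c "
from rig import arm
print(arm.sign_off(), arm.current_t())"
```

```text
the job is handed in; nothing more can be done
the job is handed in; nothing more can be done
```

The casing was eased down onto its side with the rosette on top and pushed flat against the stop bar, the bystanders were left untouched, and the job was handed in at about 33 s.

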